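Feel handle blanks for their chamfered end and rack them alike

ROBOT

A 7-joint arm with a two-finger parallel gripper is mounted at the origin on the work surface. World frame = base frame: x ahead of the robot, y to its left, z up, the work surface at z = 0. Lengths are in m, angles in rad, forces in N, time in s.
With the tool pointing down it reaches from about 0.425 to 0.925 m from the base axis. Payload 6.8 kg.
Tool frame: the origin (TCP) lies at the very end of the fingers, on their centre line; the grasp point (between the pads) lies 19 mm behind it; z points along the fingers, y is the line along which they close (so a half turn about z gives the same grasp; the last joint's range is limited). The gripper opens to 85 mm and grips with 20 to 120 N. Pads are 22 mm wide; open, the fingers measure 114 mm over their backs; the gripper's body (76 mm by 85 mm) begins 54 mm behind the grasp point. The pads swing forward as they close: fully open they stand 13 mm farther back than shut.
Start: joints at [-1.344, 0.477, 0.022, 1.555, -0.011, 1.109, -0.083], TCP at [0.222, 0.638, 0.231] pointing down, gripper open.
Joint ranges: [-2.96, 2.96], [-0.34, 2.1], [-1.41, 1.46], [0.24, 2.44], [-1.37, 4.51], [0.17, 1.92], [-2.96, 2.96]. Speed limits (rad/s): [2.39, 2.39, 3.14, 3.14, 3.14, 3.14, 3.14].

INTERFACE

Orientations are given as a unit quaternion [w, x, y, z].
In Python, from station import bot gives the robot as it stands.
- The arm moves only by the tool jog_arm, never from a script. Its argument "motion" is a list of rows, each a list of 7 numbers: the turn, a rotation vector about the tool's x, y, z in rad, then the shift along the tool's x, y, z in mm, then the finger opening in mm, from 0 to 85.4. A call has 1 to 10 rows; each row is the pose to reach, as a shift and turn from the pose commanded when the call began, along the tool's axes at that moment; what a row does not reach only later rows make up. A row lasts 1/8 s, in which the tool goes at most 62.5 mm and 10.7 degrees, less where a joint would pass 70% of its speed; a pose out of reach is approached as far as the arm can. A call with a gripper value outside its range is refused whole. The fingers move at their own pace and stop on an object; "grip_force" is the grip in N (left out, the last holds). Time passes only in rows, so rows that repeat a pose let the fingers close. It gives the time, the measured TCP pose, the force, the opening and the grip force at its end, in the units of the state.
- bot.get_obs(): the state, without advancing time (a new reading comes with each control period).
- bot.read_camera(name): name is "scene" or "side" or "wrist"; returns a dict with "pixels" (400x640x3 uint8, red, green, blue), "camera_matrix" (3x3 intrinsics, pixels), "T" (4x4, takes a point from camera to world coordinates); the wrist camera has in their place "tool_from_camera" (4x4, takes a point from camera to tool coordinates, whose origin is the TCP and whose axes are the flange's). Camera axes: x right, y down, z forward; pixel columns grow to the right and rows downward; lengths in m; the calibration is good to about 2 mm. The wrist camera is an equidistant fisheye: a pixel r from the principal point sees the ray r / f radians off the axis. A picture is of the moment at which its call begins: read the wrist's pose just before it. There is no depth.
- bot.hand_in(): hands the job in; it is judged then, once.
Trained networks look in a picture, given as the dict that the camera call returned (one of the last four; its "shot" number tells which), for a name from the list of things; names that differ only in an ending like _2 or _b are one class to them, and where a whole thing is asked for, a point or a joint stands for the part that bears it (a point fixed in the world has none). Each returns a list of dicts, best first, with "score" (0 to 1); they miss things now and then, are a little off and sometimes report something else, mostly with a low value. They report only what shows in the picture. A call takes as long as a camera call.
- bot.spot_in(thing, picture): "xy" ([column, row] in pixels, amid what is visible of it).
- bot.tip_of(thing, picture): "xy" ([column, row] in pixels: a listed point, or the origin of a listed thing).
The state is a dict: "t": time; "q": joint angles; "joint_vel": joint speeds; "joint_torque": joint torques, N m; "eef_pos": TCP position; "tool_rot": TCP orientation; "contact_force": force on the tool from outside, world axes, zero at the start; "torque": the same for the moment, N m; "gripper_width": opening from 0.0 (shut) to 1.0 (fully open); "grasp_force": force on a finger pad.
Only numpy, scipy, OpenCV 4.12 (cv2) and the standard library are available. Lean on these libraries where they do the work, as an engineer would, in place of code of your own. Each camera call takes 0.05 s, during which the arm holds its last target. There are 200 camera calls.

TASK

Two octagonal handle blanks lie on the bench, fresh from the sander, each with one end chamfered to take its ferrule and the other still square. Lay each in an empty place of the sloping rack and feel its lower end gently against the brass bush at the foot: a chamfered end slips into the bush, a square end stops at its rim and the handle must be turned end for end. Leave both handles racked like the one already there, chamfered end home in its bush, and do not disturb that handle or the other things on the bench.

Things in the scene. Friction and masses are not known exactly. Their poses are not given: they have to be found in the camera images.
- handle_a: A handle to rack. Octagonal pale wooden bar, 150 mm long, 24 mm across flats, 55 g, lying on a flat of its own on the bench, pointing any way. Origin mid-length on its axis; x runs along it. One end is square, the other chamfered all round, 3.5 mm inward over the last 9 mm. Its axes do not tell which end is which: that differs between the handles.
- handle_b: The other handle to rack. Octagonal pale wooden bar, 150 mm long, 24 mm across flats, 55 g, lying on a flat of its own on the bench, pointing any way. Origin mid-length on its axis; x runs along it. One end is square, the other chamfered all round, 3.5 mm inward over the last 9 mm. Its axes do not tell which end is which: that differs between the handles.
- rack: Rack fixed to the bench, 270 mm wide, on a 35 degree slope. Origin on the bench under its middle, z up, x level up the slope, y across. Two rails 12 mm thick stand across the slope, middles 30 and 118 mm above the bush plate, each with four V notches 60 mm apart (90 degrees, 44 mm wide); between them it is open to a board 40 mm below the handles' axes.
- bush0 (a point): Mouth of the first bush, on the line of its bore, 64 mm above the bench; x points out of the bore up the slope (35 degrees), y is level, z square to the slope, upward. A steel plate 48 mm high crosses the slope here with a brass bush for each place. A handle in its notches has its axis on the line y = 0, z = 0. This place holds the racked handle already; rack y = -90 mm.
- bush1 (a point): Mouth of the second bush, rack y = -30 mm, empty; axes as bush0. The bores are 22.5 mm wide, sharp-rimmed, right through, narrower than a handle: slid down its notches, a square end stops at the mouth (handle's middle at x = 75 mm), a chamfered end slips in until it wedges 5 to 7 mm deep (middle at x = 68 to 70 mm).
- bush2 (a point): Mouth of the third bush, rack y = +30 mm, empty; axes as bush0. A handle held by its middle, across the fingers, needs the tool tilted 35 degrees from vertical to lie along the slope; there are 76 mm between the rails for the fingers, and nothing stands above the handles but the plate's 24 mm.
- bush3 (a point): Mouth of the fourth bush, rack y = +90 mm, empty; axes as bush0. A handle let go in its notches may slide down to the plate by itself.
- handle_done: Bystander, leave it as it is: a handle of the same kind, already racked in the first place, chamfered end in bush0. Origin mid-length on its axis, x along it.
- sanding_block: Bystander, leave it as it is: cork sanding block, 110 x 66 x 28 mm. Origin under its middle, x along its length.
- ferrule_tin: Bystander, leave it as it is: open steel tin of brass ferrules, 80 mm across and 55 mm high. Origin under its middle.
- bench_brush: Bystander, leave it as it is: bench brush with dark bristles, 245 mm long, about 56 mm high, lying on its bristles. Origin under the middle of the 130 mm head; the handle points to its -x side.

How it is judged:
By the outcome, as a careful person would: the job done as asked, in the order asked, and still so for the second after the job is handed in, with the robot touching nothing.
It also fails if it takes over 72 s, if anything falls off the work surface, if the arm or the gripper's body presses on something with over 40 N, if the wrist force passes 120 N, or if a joint passes its speed limit or range.

## Working session

There is one attempt and no reset: what is moved stays moved. The work goes in short steps, Python scripts to look and compute and a tool call to move; the robot and the scene stay as the last step left them, time stands still between calls to the robot, and variables do not carry over. Pictures are saved under pics/ and viewed, at most 10 in all, crops included, and the job is handed in when it is done.

Besides the shell and the picture viewer there is one more tool, called after "Call:" as a command line: name --pt "numbers of a row" for each row, then --argument value for the rest. jog_arm: Moves the arm, as the interface text tells. Its arguments: {"type":"object","properties":{"motion":{"type":"array"},"grip_force":{"type":"number"}},"required":["motion"]}

```bash
mkdir -p pics; ls
cat > h.py <<'E'
import numpy as np, cv2
from station import bot
from scipy.spatial.transform import Rotation as R
def ray(p,xy):
    K=p["camera_matrix"];T=np.array(p["T"]);d=np.linalg.inv(K)@[xy[0],xy[1],1];return T[:3,3],T[:3,:3]@d
def onz(p,xy,z):
    o,d=ray(p,xy);return o+d*(z-o[2])/d[2]
def proj(p,X):
    T=np.linalg.inv(np.array(p["T"]));c=T[:3,:3]@np.array(X)+T[:3,3];u=np.array(p["camera_matrix"])@c;return u[:2]/u[2]
def tri(p,a,q,b):
    o,d=ray(p,a);o2,d2=ray(q,b);A=np.stack([d,-d2],1);s=np.linalg.lstsq(A,o2-o,rcond=None)[0]
    P,Q=o+d*s[0],o2+d2*s[1];return (P+Q)/2,np.linalg.norm(P-Q)
def rot(o):
    w,x,y,z=o["tool_rot"];return R.from_quat([x,y,z,w])
E
python3 - <<'E'
from h import *
np.set_printoptions(precision=4,suppress=True)
o=bot.get_obs();print(o["eef_pos"],o["tool_rot"],o["gripper_width"],rot(o).as_matrix())
ps={n:bot.read_camera(n) for n in("scene","side")}
for n,p in ps.items():
    cv2.imwrite(f"pics/{n}0.png",p["pixels"][:,:,::-1]); print(n,p["T"],p["camera_matrix"][0])
    for t in["handle_a","bush0","bush1","bush2","bush3","rack","handle_done"]:
        print(t,[(np.round(r["xy"],1),round(r["score"],2)) for r in bot.tip_of(t,p)][:4])
E
```

```text
pics
[0.2216 0.637  0.2304] [-0.0001  0.1666  0.986  -0.0009] 1.0016563945095298 [[-0.9445  0.3286 -0.0004]
 [ 0.3286  0.9445 -0.0017]
 [-0.0001 -0.0017 -1.    ]]
scene [[ 0.7602  0.5655 -0.3198  1.0322]
 [ 0.6496 -0.6554  0.3853 -0.3837]
 [ 0.0083 -0.5007 -0.8656  1.2119]
 [ 0.      0.      0.      1.    ]] [425.6974   0.     319.4503]
handle_a [(array([334.6, 152.3]), 0.68), (array([279.4, 185.5]), 0.66), (array([239.3, 281. ]), 0.37)]
bush0 [(array([242.1, 280.3]), 0.97), (array([203.8, 270.8]), 0.93), (array([227.4, 277.1]), 0.71), (array([266.3, 289. ]), 0.7)]
bush1 [(array([242.1, 280.3]), 0.97), (array([203.8, 270.8]), 0.93), (array([227.4, 277.1]), 0.71), (array([266.3, 289. ]), 0.7)]
bush2 [(array([242.1, 280.3]), 0.97), (array([203.8, 270.8]), 0.93), (array([227.4, 277.1]), 0.71), (array([266.3, 289. ]), 0.7)]
bush3 [(array([242.1, 280.3]), 0.97), (array([203.8, 270.8]), 0.93), (array([227.4, 277.1]), 0.71), (array([266.3, 289. ]), 0.7)]
rack [(array([242.6, 271.4]), 0.59)]
handle_done [(array([267.1, 262.6]), 0.6), (array([355.8, 240.6]), 0.17)]
side [[ 0.9685 -0.1857  0.1
[... 154 characters left out ...]
_a [(array([255.4, 173.9]), 0.91), (array([245.2, 228.9]), 0.68)]
bush0 [(array([354.2, 327.9]), 0.81), (array([328.5, 347.3]), 0.74), (array([381.6, 306.4]), 0.72), (array([305.3, 365.2]), 0.57)]
bush1 [(array([354.2, 327.9]), 0.81), (array([328.5, 347.3]), 0.74), (array([381.6, 306.4]), 0.72), (array([305.3, 365.2]), 0.57)]
bush2 [(array([354.2, 327.9]), 0.81), (array([328.5, 347.3]), 0.74), (array([381.6, 306.4]), 0.72), (array([305.3, 365.2]), 0.57)]
bush3 [(array([354.2, 327.9]), 0.81), (array([328.5, 347.3]), 0.74), (array([381.6, 306.4]), 0.72), (array([305.3, 365.2]), 0.57)]
rack [(array([319.2, 325.4]), 0.9)]
handle_done [(array([359.6, 274.3]), 0.84), (array([357.9, 325. ]), 0.53)]
```

View pics/scene0.png

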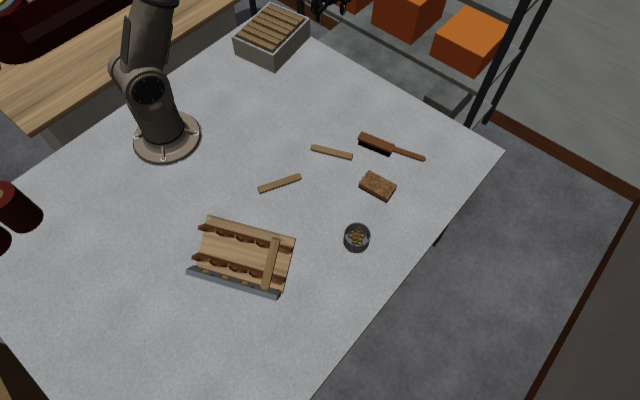

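View pics/side0.png

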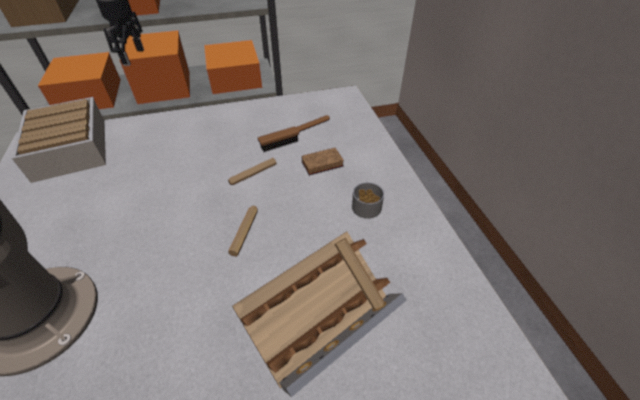

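The scene picture shows the loose handles at (331,152) and (280,184), with the rack at (242,260). The racked handle is on the rack's right, with bush0 at about (266,289). In the side picture the same handles are at (252,171) and (244,230), and bush0 is at (382,306).

Run:
```python
from h import *
np.set_printoptions(precision=4,suppress=True)
S=bot.read_camera("scene");D=bot.read_camera("side")
for a,b in [((266.3,289),(381.6,306.4)),((242.1,280.3),(354.2,327.9)),((227.4,277.1),(328.5,347.3)),((203.8,270.8),(305.3,365.2))]:
    print("bush",*tri(S,a,D,b), onz(S,a,.064),onz(D,b,.064))
for n,p,seeds in(("scene",S,[(331,152),(280,184)]),("side",D,[(252,171),(244,230)])):
    hsv=cv2.cvtColor(p["pixels"],cv2.COLOR_RGB2HSV)
    m=(hsv[:,:,1]>70).astype(np.uint8)
    k,l=cv2.connectedComponents(m)
    for s in seeds:
        ys,xs=np.nonzero(l==l[s[1],s[0]])
        W=np.array([onz(p,(x,y),.016)[:2] for x,y in zip(xs,ys)]).astype(np.float32)
        r=cv2.minAreaRect(W*1000);v=np.linalg.svd(W-W.mean(0),full_matrices=False)[2][0]
        print(n,len(xs),W.mean(0),r,"dir",v,np.degrees(np.arctan2(v[1],v[0])))
for t,a,b in [("block",(378,186),(323,160)),("tin",(357,237),(368,200)),("brush",(377,144),(279,138))]: print(t,onz(S,a,.03),onz(D,b,.03))
```

```text
bush [ 0.6788 -0.1844  0.0574] 0.002307956388893913 [ 0.6802 -0.1845  0.064 ] [ 0.6771 -0.1887  0.064 ]
bush [ 0.6123 -0.213   0.0631] 0.005463518171319095 [ 0.6112 -0.2106  0.064 ] [ 0.6131 -0.216   0.064 ]
bush [ 0.5616 -0.2272  0.0353] 5.131909358589688e-05 [ 0.5731 -0.231   0.064 ] [ 0.5581 -0.2384  0.064 ]
bush [ 0.5117 -0.2616  0.0717] 0.0020231527228239663 [ 0.5087 -0.2617  0.064 ] [ 0.5116 -0.2579  0.064 ]
scene 274 [0.4937 0.3251] ((492.3297119140625, 324.5768737792969), (149.58273315429688, 27.019582748413086), 23.65547752380371) dir [0.9172 0.3984] 23.475286
scene 302 [0.4445 0.1132] ((444.9700622558594, 114.39542388916016), (148.82379150390625, 26.53849220275879), 63.36591339111328) dir [-0.4458 -0.8951] -116.47502
side 318 [0.4891 0.3241] ((490.21734619140625, 325.15484619140625), (150.90367126464844, 27.82684326171875), 23.582637786865234) dir [-0.9149 -0.4038] -156.1871
side 472 [0.4388 0.1087] ((441.3031005859375, 113.96086120605469), (157.6744842529297, 24.215505599975586), 63.29998779296875) dir [-0.4439 -0.8961] -116.35401
block [0.7044 0.3103 0.03  ] [0.694  0.3026 0.03  ]
tin [0.7657 0.1201 0.03  ] [0.764  0.1162 0.03  ]
brush [0.5988 0.4468 0.03  ] [0.59   0.4415 0.03  ]
```

Call:
jog_arm --pt "0 0 -0.745 -357 -206 50 85" --pt "0 0 -0.745 -357 -206 50 85" --pt "0 0 -0.745 -357 -206 50 85" --pt "0 0 -0.745 -357 -206 50 85" --pt "0 0 -0.745 -357 -206 50 85" --pt "0 0 -0.745 -357 -206 50 85" --pt "0 0 -0.745 -357 -206 50 85" --pt "0 0 -0.745 -357 -206 50 85" --pt "0 0 -0.745 -357 -206 50 85" --pt "0 0 -0.745 -357 -206 50 85"

```text
t: 2.15
eef_pos: [0.4902, 0.3274, 0.1815]
tool_rot: [0.0, -0.205, 0.979, 0.0]
contact_force: [-0.6, -0.1, 0.3]
gripper_width: 0.993
grasp_force: 0.0
```

```bash
cat >> h.py <<'E'
# world target (TCP pos m, tool x dir, tool z dir) -> jog row in mm/rad from measured pose
def row(o,P,xd,zd):
    R0=rot(o);z=np.array(zd)/np.linalg.norm(zd);x=np.array(xd,float);x-=z*(x@z);x/=np.linalg.norm(x)
    T=R.from_matrix(np.stack([x,np.cross(z,x),z],1))
    return np.r_[(R0.inv()*T).as_rotvec().round(3),(R0.inv().apply(np.array(P)-o["eef_pos"])*1000).round(1)]
def wray(p,o,xy):
    K=np.array(p["camera_matrix"]);d=(np.array(xy)-K[:2,2])/[K[0,0],K[1,1]];r=np.linalg.norm(d)
    c=np.r_[np.sin(r)*d/max(r,1e-9),np.cos(r)];M=np.array(p["tool_from_camera"]);Rt=rot(o)
    return o["eef_pos"]+Rt.apply(M[:3,3]),Rt.apply(M[:3,:3]@c)
def wonz(p,o,xy,z):
    a,d=wray(p,o,xy);return a+d*(z-a[2])/d[2]
def wproj(p,o,X):
    M=np.linalg.inv(np.array(p["tool_from_camera"]));t=rot(o).inv().apply(np.array(X)-o["eef_pos"]);c=M[:3,:3]@t+M[:3,3]
    th=np.arctan2(np.hypot(c[0],c[1]),c[2]);K=np.array(p["camera_matrix"]);u=c[:2]/np.hypot(c[0],c[1])*th
    return K[:2,2]+u*[K[0,0],K[1,1]]
def wrist(name=None):
    o=bot.get_obs();p=bot.read_camera("wrist")
    if name: cv2.imwrite(f"pics/{name}.png",p["pixels"][:,:,::-1])
    return o,p
E
python3 - <<'E'
from h import *
np.set_printoptions(precision=4,suppress=True)
o,p=wrist("w1");print(o["t"],o["eef_pos"],rot(o).as_matrix()[:,0],o["q"]);print(p["tool_from_camera"],p["camera_matrix"])
for t in["handle_a"]:
    for r in bot.tip_of(t,p): print(r,wonz(p,o,r["xy"],.012))
print(wproj(p,o,[.491,.325,.012]))
E
```

```text
2.15 [0.4902 0.3274 0.1815] [-0.9159 -0.4014 -0.0002] [-0.6736  0.3894 -0.0263  1.8145  0.0114  0.9374  1.2791]
[[ 0.0009 -0.9543 -0.2988  0.0777]
 [ 1.      0.0007  0.0007 -0.0005]
 [-0.0004 -0.2988  0.9543 -0.1418]
 [ 0.      0.      0.      1.    ]] [[309.7069   0.     317.424 ]
 [  0.     309.7069 202.4455]
 [  0.       0.       1.    ]]
{'xy': [156.5, 73.5], 'score': 0.97} [0.4448 0.1182 0.012 ]
{'xy': [317.3, 183.3], 'score': 0.62} [0.4894 0.3268 0.012 ]
[315.1183 183.9836]
```

View pics/w1.png

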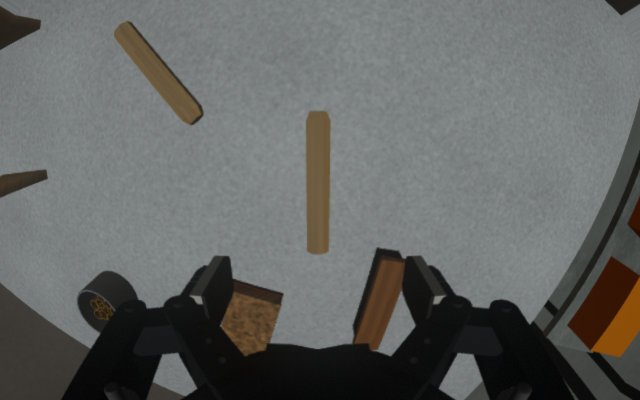

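The wrist picture shows handle H1 centred at (318,183). Its top end at (318,112), on the tool +x side, is chamfered, and its bottom end at (318,253) is square. H2 is at about (160,75). I'll turn the tool half round, so the chamfer sits at tool −x, then grasp.

Call:
jog_arm --pt "0 0 0.18 0 0 20 55" --pt "0 0 0.36 0 0 50 55" --pt "0 0 0.55 0 0 70 55" --pt "0 0 0.73 0 0 90 55" --pt "0 0 0.92 0 0 100 55" --pt "0 0 1.1 0 0 110 55" --pt "0 0 1.28 0 0 110 55" --pt "0 0 1.46 0 0 110 55" --pt "0 0 1.65 0 0 110 55" --pt "0 0 1.84 0 0 110 55" --grip_force 40

```text
t: 3.5
eef_pos: [0.4907, 0.3267, 0.0714]
tool_rot: [-0.0, 0.655, 0.755, 0.0]
contact_force: [-0.4, -0.0, -0.1]
gripper_width: 0.643
grasp_force: 0.0
```

Call:
jog_arm --pt "0 0 0.18 0 0 0 55" --pt "0 0 0.36 0 0 0 55" --pt "0 0 0.55 0 0 0 55" --pt "0 0 0.73 0 0 0 55" --pt "0 0 0.92 0 0 0 55" --pt "0 0 1.1 0 0 0 55" --pt "0 0 1.3 0 0 10 55" --pt "0 0 1.3 0 0 25 55" --pt "0 0 1.3 0 0 35 55" --pt "0 0 1.3 0 0 35 55"

```text
t: 4.75
eef_pos: [0.4906, 0.3254, 0.0353]
tool_rot: [0.0, 0.978, 0.208, -0.001]
contact_force: [0.6, 0.6, -0.1]
gripper_width: 0.641
grasp_force: 0.0
```

Run:
```python
from h import *
np.set_printoptions(precision=4,suppress=True)
o,p=wrist();print(o["t"],o["eef_pos"],rot(o).as_matrix(),o["q"])
hsv=cv2.cvtColor(p["pixels"],cv2.COLOR_RGB2HSV)
c=wproj(p,o,[.4895,.3265,.024]).round().astype(int);print(c,hsv[c[1],c[0]])
m=(hsv[:,:,1]>70).astype(np.uint8);k,l=cv2.connectedComponents(m)
ys,xs=np.nonzero(l==l[c[1],c[0]])
W=np.array([wonz(p,o,(x,y),.02)[:2] for x,y in zip(xs,ys)],np.float32)*1000
r=cv2.minAreaRect(W);print(len(xs),r)
print(row(o,[r[0][0]/1000,r[0][1]/1000,.005],[.917,.4,0],[0,0,-1]))
```

```text
4.75 [0.4906 0.3254 0.0353] [[ 0.9135  0.4067 -0.0016]
 [ 0.4067 -0.9135 -0.0008]
 [-0.0018  0.0001 -1.    ]] [-1.1966  0.7093  0.6982  1.9391 -0.6691  0.7414 -1.2526]
[314 251] [ 18 107 112]
9580 ((490.4503479003906, 327.3065185546875), (149.13136291503906, 23.094594955444336), 23.58472442626953)
[ 0.     0.002  0.008  0.7   -1.8   30.3  ]
```

Call:
jog_arm --pt "0 0 0 0 -2 15 55" --pt "0 0 0 0 -2 30 55" --pt "0 0 0 0 -2 30 10" --pt "0 0 0 0 -2 30 10" --pt "0 0 0 0 -2 30 10" --pt "0 0 0 0 -2 30 10" --pt "0 0 0 0 -2 30 10" --pt "0 0 0 0 -2 10 10" --pt "0 0 0 0 -2 -45 10" --pt "0 0 0 0 -2 -105 10" --grip_force 40

```text
t: 6.05
eef_pos: [0.4903, 0.3271, 0.1436]
tool_rot: [0.0, 0.978, 0.207, -0.0]
contact_force: [0.3, 1.1, -1.0]
gripper_width: 0.269
grasp_force: 41.4
```

Run:
```python
from h import *
np.set_printoptions(precision=4,suppress=True)
o=bot.get_obs();print(o["t"],o["eef_pos"],o["gripper_width"],o["grasp_force"],o["q"])
# standoff look pose near rack
xr=np.array([-.401,.916,0]);b=np.array([.5965,-.222,.064])
a=np.radians(35);ax=xr*np.cos(a)+np.array([0,0,np.sin(a)]);n=-xr*np.sin(a)+np.array([0,0,np.cos(a)])
P=b+ax*.11+n*.13
print(P,row(o,P,[-.401,.916,0],[0,0,-1]),row(o,P,ax,-n))
```

```text
6.05 [0.4903 0.3271 0.1436] 0.26857054373824485 41.3578750169836 [-1.3054  0.5717  0.8447  1.8867 -0.5311  0.9243 -1.3614]
[ 0.5903 -0.2078  0.2336] [  -0.       0.001   -1.567 -124.8    529.6    -89.7  ] [   0.477    0.48    -1.514 -124.8    529.6    -89.7  ]
```

Call:
jog_arm --pt "0 0 -0.15 -12 53 -30 10" --pt "0 0 -0.31 -25 106 -60 10" --pt "0 0 -0.47 -37 159 -90 10" --pt "0 0 -0.63 -50 212 -100 10" --pt "0 0 -0.78 -62 265 -100 10" --pt "0 0 -0.94 -75 318 -100 10" --pt "0 0 -1.1 -87 371 -100 10" --pt "0 0 -1.25 -100 424 -100 10" --pt "0 0 -1.41 -112 477 -100 10" --pt "0 0 -1.57 -125 530 -100 10"

```text
t: 7.3
eef_pos: [0.5907, -0.2098, 0.2427]
tool_rot: [0.001, 0.544, 0.839, 0.0]
contact_force: [0.1, 0.8, -0.2]
gripper_width: 0.273
grasp_force: 41.4
```

Run:
```python
from h import *
np.set_printoptions(precision=4,suppress=True)
o,p=wrist("w2");print(o["t"],o["eef_pos"],o["grasp_force"],o["q"],rot(o).as_matrix()[:,0])
for t in["bush1","handle_done","handle_a"]:
    for r in bot.tip_of(t,p): print(t,np.round(r["xy"],1),round(r["score"],2),wonz(p,o,r["xy"],.064))
```

```text
7.3 [ 0.5907 -0.2098  0.2427] 41.377038205973804 [-0.222   0.4414  0.6363  1.6978 -0.2894  1.0968  0.9223] [-0.4083  0.9128 -0.0008]
bush1 [282.7 193.6] 0.97 [ 0.5613 -0.2391  0.064 ]
bush1 [396.4 194.1] 0.94 [ 0.6749 -0.1885  0.064 ]
bush1 [341.2 194.9] 0.84 [ 0.6195 -0.2146  0.064 ]
bush1 [232.2 193.2] 0.61 [ 0.5094 -0.2616  0.064 ]
handle_done [407.3 143.5] 0.97 [ 0.6599 -0.1337  0.064 ]
handle_done [393.3 191.4] 0.63 [ 0.6702 -0.1873  0.064 ]
handle_a [316.9 263.4] 0.92 [ 0.6297 -0.3015  0.064 ]
handle_a [396.  189.5] 0.61 [ 0.672  -0.1841  0.064 ]
```

View pics/w2.png

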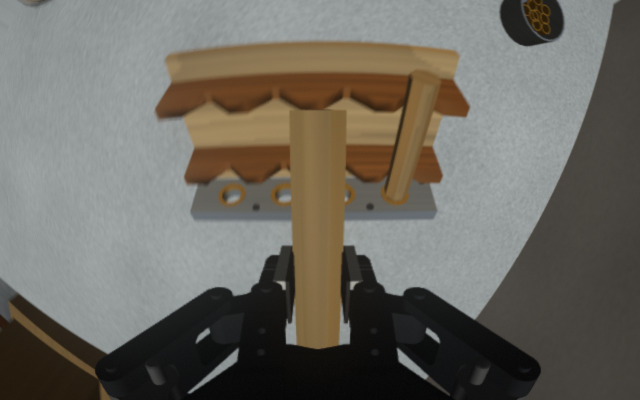

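The wrist picture shows the four bushes along row 194, at columns 232, 283, 341 and 396. The done handle runs from (396,190) to (425,75), and the held handle's far (square) end is at (318,112). I'll use bush2 for this handle.

```bash
cat >> h.py <<'E'
xr=np.array([-.4027,.9153,0]);yr=np.array([-.9153,-.4027,0]);C0=np.array([.592,-.2252,.064])
_a=np.radians(35);ax=xr*np.cos(_a)+np.array([0,0,np.sin(_a)]);nn=-xr*np.sin(_a)+np.array([0,0,np.cos(_a)])
def slot(k,X,Z,h=.007): return C0+yr*(-.09+.06*k)+ax*X+nn*(Z-h)
E
python3 - <<'E'
from h import *
np.set_printoptions(precision=4,suppress=True)
o=bot.get_obs()
for X,Z in((.092,.06),(.092,.03),(.092,.004)): print(slot(2,X,Z),row(o,slot(2,X,Z),ax,-nn))
E
```

```text
[ 0.5464 -0.1961  0.1602] [  0.001   0.612  -0.003  30.1   -34.3    82.1  ]
[ 0.5395 -0.1804  0.1356] [  0.001   0.612  -0.003  47.3   -34.4   106.7  ]
[ 0.5335 -0.1667  0.1143] [  0.001   0.612  -0.003  62.2   -34.5   128.   ]
```

Call:
jog_arm --pt "0 0.15 0 8 -9 10 10" --pt "0 0.3 0 15 -18 25 10" --pt "0 0.46 0 23 -26 40 10" --pt "0 0.612 0 30 -34 55 10" --pt "0 0.612 0 30 -34 82 10" --pt "0 0.612 0 30 -34 82 10" --pt "0 0.612 0 30 -34 82 10"

```text
t: 8.38
eef_pos: [0.5483, -0.1928, 0.1608]
tool_rot: [-0.252, 0.52, 0.8, 0.164]
contact_force: [0.1, 0.5, -0.3]
gripper_width: 0.271
grasp_force: 41.4
```

Run:
```python
from h import *
np.set_printoptions(precision=4,suppress=True)
o,p=wrist("w3");print(o["t"],o["eef_pos"],o["contact_force"],o["q"])
for t in["bush1"]:
    for r in bot.tip_of(t,p):
        a,d=wray(p,o,r["xy"]);P=wonz(p,o,r["xy"],.064);print(t,np.round(r["xy"],1),round(r["score"],2),P,"rack x,y",(P-C0)@xr,(P-C0)@yr)
for X,Z in((.092,.06),(.092,.03),(.092,.004)): print(row(o,slot(2,X,Z),ax,-nn))
```

```text
8.375 [ 0.5483 -0.1928  0.1608] [ 0.0613  0.4599 -0.3427] [ 0.1463  0.7238  0.4621  1.5526 -0.6121  1.5218  1.2256]
[-0.001 -0.     0.003 -2.2   -3.    -0.8  ]
[-0.001 -0.     0.003 -2.2   -3.    29.2  ]
[-0.001 -0.     0.003 -2.2   -3.    55.2  ]
```

View pics/w3.png

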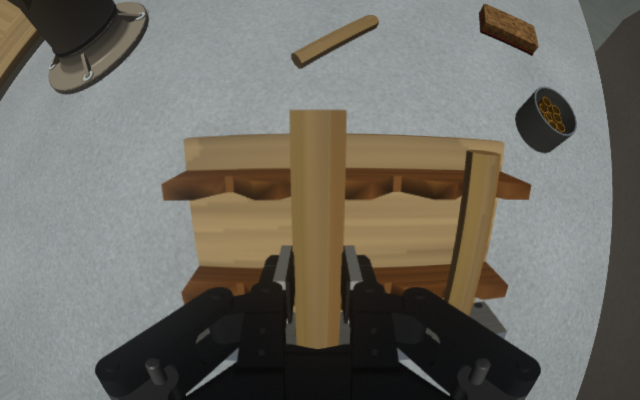

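The held handle is at columns 292–345. The upper rail's notches are at row 185, with light ridge marks at columns 229 and 398. I'll check these against the projected model.

Run:
```python
from h import *
np.set_printoptions(precision=1,suppress=True)
o,p=wrist()
im=p["pixels"][:,:,::-1].copy()
for X in(.112,.124):
    for y in(-.135,-.112,-.09,-.068,-.052,-.03,-.008,.008,.03,.052,.068,.09,.112,.135):
        z=-.017 if abs(abs(y)-.06)>.028 and abs(abs(y)-.06)<.032 else .005
        u=wproj(p,o,C0+yr*y+ax*X+nn*z)
        if X==.124: print(int(y*1000),u,end=" ")
        cv2.circle(im,tuple(int(v) for v in u),1,(0,255,0) if X>.12 else (0,0,255),-1)
cv2.imwrite("pics/w3c.png",cv2.resize(im[120:300,150:550],None,fx=2,fy=2,interpolation=cv2.INTER_CUBIC))
```

```text
-135 [533.5 185.7] -112 [510.8 184.9] -90 [472.7 177. ] -68 [459.7 183.5] -52 [438.6 183. ] -30 [399.3 175. ] -8 [374.7 181.9] 8 [349.8 181.6] 30 [315.4 174. ] 52 [280.4 181.4] 68 [255.7 181.5] 90 [231.9 174.5] 112 [192.4 182.2] 135 [162.9 182.7]
```

View pics/w3c.png

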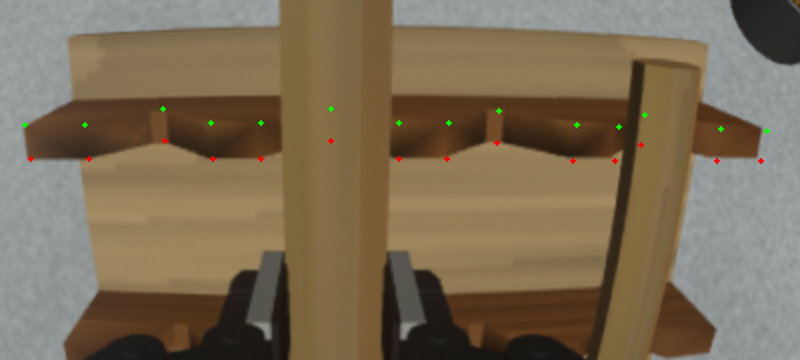

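The projected notch model matches the picture to about 1.3 mm and needs a small shift to the left. I'll move sideways by −4 mm and lower.

Call:
jog_arm --pt "0 0 0 -2 -4 20 10" --pt "0 0 0 -2 -4 35 10" --pt "0 0 0 -2 -4 45 10" --pt "0 0 0 -2 -4 51 10" --pt "0 0 0 -2 -4 53 10" --pt "0 0 0 -2 -4 53 10" --grip_force 25

```text
t: 9.28
eef_pos: [0.5324, -0.1695, 0.1149]
tool_rot: [-0.252, 0.521, 0.799, 0.164]
contact_force: [-0.1, -0.1, -0.6]
gripper_width: 0.267
grasp_force: 41.4
```

```bash
cat > st.py <<'E'
from h import *
import sys
np.set_printoptions(precision=4,suppress=True)
k=int(sys.argv[1]);o=bot.get_obs();d=o["eef_pos"]-slot(k,0,0);Rt=rot(o)
print("t",o["t"],"X,Y,Z mm",(np.array([d@ax,d@yr,d@nn])*1000).round(1),"F along ax,y,n",np.round([np.dot(o["contact_force"],v) for v in(ax,yr,nn)],2),"grip",o["grasp_force"],o["gripper_width"],"rotrow",row(o,o["eef_pos"],ax,-nn)[:3],o["q"])
E
python3 st.py 2
```

```text
t 9.275 X,Y,Z mm [90.6  2.2  5.7] F along ax,y,n [-0.4   0.14 -0.45] grip 41.39274687040597 0.26675381424911954 rotrow [-0.001 -0.001  0.001] [ 0.128   0.7417  0.4424  1.6433 -0.6358  1.4207  1.2563]
```

Call:
jog_arm --pt "0 0 0 0 0 2 10" --pt "0 0 0 0 0 3 10" --pt "0 0 0 0 0 4 10" --pt "0 0 0 0 0 4 10"

```text
t: 9.78
eef_pos: [0.5318, -0.1674, 0.1118]
tool_rot: [-0.252, 0.521, 0.799, 0.165]
contact_force: [1.6, -0.7, 2.5]
gripper_width: 0.268
grasp_force: 41.7
```

```bash
python3 st.py 2
```

```text
t 9.775 X,Y,Z mm [90.6  1.8  1.9] F along ax,y,n [ 0.39 -1.24  2.78] grip 41.72849478665739 0.2683353958085613 rotrow [ 0.    -0.     0.002] [ 0.1261  0.743   0.4406  1.649  -0.6384  1.413   1.2583]
```

Call:
jog_arm --pt "0 0 0 -5 0.5 0.3 10" --pt "0 0 0 -10 0.5 0.3 10" --pt "0 0 0 -13 0.5 0.3 10" --pt "0 0 0 -15 0.5 0.3 10" --pt "0 0 0 -16 0.5 0.3 10" --pt "0 0 0 -17 0.5 0.3 10" --pt "0 0 0 -18 0.5 0.3 10" --pt "0 0 0 -18 0.5 0.3 10"

```text
t: 10.78
eef_pos: [0.5381, -0.18, 0.1012]
tool_rot: [-0.252, 0.52, 0.799, 0.165]
contact_force: [3.6, 2.8, 5.5]
gripper_width: 0.269
grasp_force: 41.9
```

```bash
python3 st.py 2
```

```text
t 10.775 X,Y,Z mm [73.   1.1  1.3] F along ax,y,n [ 4.06 -4.45  3.83] grip 41.910667000338435 0.2690845704748046 rotrow [-0.    -0.001  0.002] [ 0.1451  0.7735  0.4385  1.62   -0.6409  1.4177  1.2705]
```

Call:
jog_arm --pt "0 0 0 0 0.7 0 10" --pt "0 0 0 0 1 0 10" --pt "0 0 0 -1 1 0 10" --pt "0 0 0 -2 1 0 10" --pt "0 0 0 -3 1 0 10" --pt "0 0 0 -3 1 0 10"

```text
t: 11.52
eef_pos: [0.5395, -0.1818, 0.0991]
tool_rot: [-0.253, 0.52, 0.799, 0.165]
contact_force: [2.4, 3.2, 3.7]
gripper_width: 0.27
grasp_force: 41.7
```

```bash
python3 st.py 2
```

```text
t 11.525 X,Y,Z mm [70.   0.5  0.8] F along ax,y,n [ 3.73 -3.54  1.89] grip 41.680618536192924 0.2700752540460037 rotrow [-0.001 -0.002  0.002] [ 0.1477  0.7797  0.4378  1.614  -0.6414  1.419   1.2712]
```

Call:
jog_arm --pt "0 0 0 0 0.8 0 10" --pt "0 0 0 -1 0.8 0 10" --pt "0 0 0 -2 0.8 0 10" --pt "0 0 0 -2 0.8 0 10"

```text
t: 12.02
eef_pos: [0.5405, -0.1827, 0.0979]
tool_rot: [-0.253, 0.52, 0.799, 0.165]
contact_force: [-0.9, 5.1, 2.4]
gripper_width: 0.268
grasp_force: 41.4
```

```bash
python3 st.py 2
```

```text
t 12.025 X,Y,Z mm [68.3  0.1  0.6] F along ax,y,n [ 5.47 -1.24 -0.93] grip 41.446907341014594 0.2677471977536695 rotrow [-0.002 -0.003  0.001] [ 0.1493  0.7836  0.4374  1.6098 -0.6417  1.4207  1.2714]
```

Call:
jog_arm --pt "0 0 0 -1 0.2 0 10" --pt "0 0 0 -2 0.2 0 10" --pt "0 0 0 -3 0.2 0 10" --pt "0 0 0 -3 0.2 0 10"

```text
t: 12.52
eef_pos: [0.5407, -0.183, 0.0976]
tool_rot: [-0.256, 0.519, 0.798, 0.166]
contact_force: [-3.9, 9.3, 10.4]
gripper_width: 0.269
grasp_force: 41.8
```

```bash
python3 st.py 2
```

```text
t 12.525 X,Y,Z mm [67.8 -0.   0.5] F along ax,y,n [14.22 -0.17  2.76] grip 41.843885723501444 0.26891088009740394 rotrow [-0.002 -0.008  0.002] [ 0.1519  0.7874  0.4362  1.6056 -0.6425  1.4264  1.2731]
```

Handle wedged home at X≈68 mm, about 7 mm past where a square end would stop. Releasing it and backing off.

Call:
jog_arm --pt "0 0 0 2.5 0 0 10" --pt "0 0 0 2.5 0 0 44" --pt "0 0 0 2.5 0 0 44" --pt "0 0 0 2.5 0 0 44" --pt "0 0 0 2.5 0 -5 44" --pt "0 0 0 2.5 0 -30 44" --pt "0 0 0 2.5 0 -80 44" --pt "0 0 0 2.5 0 -120 50" --pt "0 0 0 2.5 0 -120 50"

```text
t: 13.65
eef_pos: [0.5702, -0.25, 0.1986]
tool_rot: [-0.249, 0.522, 0.799, 0.164]
contact_force: [0.0, 0.4, -1.1]
gripper_width: 0.584
grasp_force: 0.0
```

Run:
```python
from h import *
np.set_printoptions(precision=4,suppress=True)
o,p=wrist("w4");print(o["t"],o["eef_pos"],o["q"],o["gripper_width"])
print("expected home lower end",wproj(p,o,slot(2,.068,0.012,0)),wproj(p,o,slot(2,.143,.012,0)),"done",wproj(p,o,slot(0,.143,.012,0)))
for r in bot.tip_of("handle_a",p): print(np.round(r["xy"],1),round(r["score"],2),wonz(p,o,r["xy"],.012))
print(row(o,[.444,.116,.2],[-np.cos(np.radians(63.4)),-np.sin(np.radians(63.4)),0],[0,0,-1]),row(o,[.444,.116,.2],xr,[0,0,-1]))
```

```text
13.65 [ 0.5702 -0.25    0.1986] [ 0.2148  0.7595  0.481   1.391  -0.5956  1.6459  1.2203] 0.5844411823209986
expected home lower end [318.7531 196.8668] [318.8791 105.9225] done [460.2299 112.7982]
[317.7 188.1] 0.59 [ 0.5264 -0.1524  0.012 ]
[  0.682  -0.317  -2.179 317.9    31.6   218.7  ] [  0.002  -0.606   0.    317.9    31.6   218.7  ]
```

View pics/w4.png

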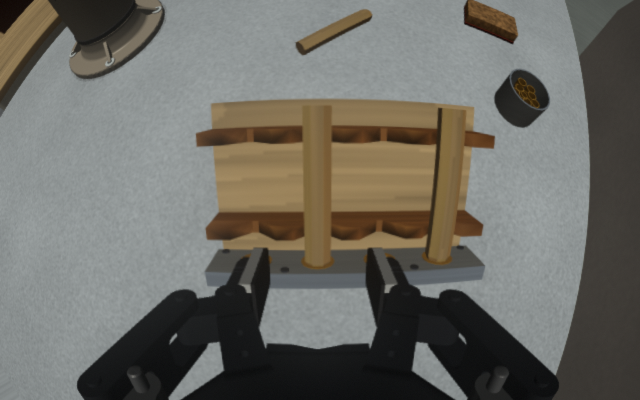

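The picture shows handle H1 seated: its lower end is in its bush at (317,265) and its upper end is at (318,106). That matches the done handle at (438,262) and (452,108). H2 is at (300,48)–(368,15).

Call:
jog_arm --pt "0 -0.15 0 40 4 28 60" --pt "0 -0.3 0 90 9 62 60" --pt "0 -0.45 0 140 14 96 60" --pt "0 -0.606 0 190 19 131 60" --pt "0 -0.606 0 240 24 165 60" --pt "0 -0.606 0 290 29 200 60" --pt "0 -0.606 0 318 32 219 60" --pt "0 -0.606 0 318 32 219 60"

```text
t: 14.75
eef_pos: [0.4397, 0.1233, 0.1984]
tool_rot: [-0.004, 0.542, 0.84, 0.001]
contact_force: [0.2, -0.2, 0.3]
gripper_width: 0.701
grasp_force: 0.0
```

Run:
```python
from h import *
np.set_printoptions(precision=4,suppress=True)
o,p=wrist();print(o["t"],o["eef_pos"],rot(o).as_matrix()[:,0],o["q"])
hsv=cv2.cvtColor(p["pixels"],cv2.COLOR_RGB2HSV)
c=wproj(p,o,[.444,.116,.024]).round().astype(int);print(c,hsv[c[1],c[0]])
m=(hsv[:,:,1]>70).astype(np.uint8);k,l=cv2.connectedComponents(m)
ys,xs=np.nonzero(l==l[c[1],c[0]])
W=np.array([wonz(p,o,(x,y),.02)[:2] for x,y in zip(xs,ys)],np.float32)*1000
r=cv2.minAreaRect(W);print(len(xs),r)
u=np.array([np.cos(np.radians(63.4)),np.sin(np.radians(63.4))]);v=np.array([-u[1],u[0]]);q=W-r[0];a=q@u;b=q@v
for s in(-73,-71,-68,-50,0,50,68,71,73): w=b[abs(a-s)<1.2];print(s,w.size and np.ptp(w))
cv2.imwrite("pics/w5.png",cv2.resize(p["pixels"][c[1]-90:c[1]+90,c[0]-90:c[0]+90,::-1],None,fx=3,fy=3,interpolation=cv2.INTER_CUBIC))
```

```text
14.75 [0.4397 0.1233 0.1984] [-0.4121  0.9111  0.0072] [-0.8779  0.1622  0.5305  2.1183 -0.1145  0.8891  0.1442]
[320 190] [ 18 103 106]
2936 ((440.65234375, 115.59550476074219), (150.21702575683594, 24.10601234436035), 63.5138053894043)
-73 21.855624439417152
-71 22.73744776733342
-68 22.66159907058791
-50 23.214389356995934
0 23.334692039070212
50 23.569909469989643
68 22.84316573693923
71 19.845057908649885
73 18.15056318517906
```

View pics/w5.png

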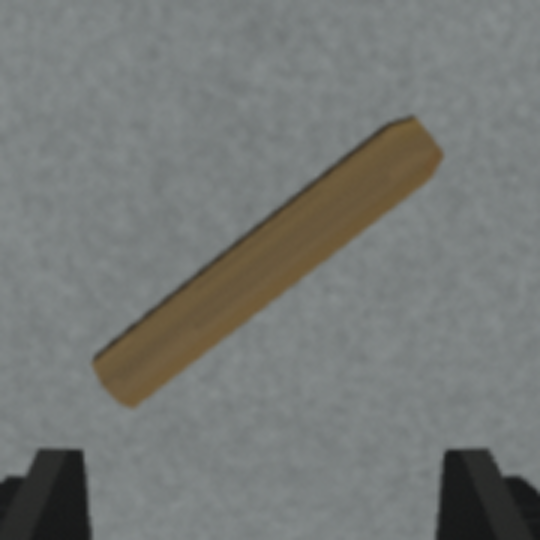

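The crop shows H2 with its chamfered end upper right at (428,135), which is the +63.5° end. Its lower-left end at (112,385) is square. I'll turn the tool so the chamfer lies at tool −x.

Call:
jog_arm --pt "0 0 -0.18 -3 -1 20 55" --pt "0 0 -0.36 -7 -2 40 55" --pt "0 0 -0.55 -7 -2 60 55" --pt "0 0 -0.73 -7 -2 80 55" --pt "0 0 -0.92 -7 -2 100 55" --pt "0 0 -1.1 -7 -2 110 55" --pt "0 0 -1.28 -7 -2 110 55" --pt "0 0 -1.46 -7 -2 110 55" --pt "0 0 -1.65 -7 -2 110 55" --pt "0 0 -1.84 -7 -2 110 55"

```text
t: 16.05
eef_pos: [0.4428, 0.1109, 0.0888]
tool_rot: [-0.001, -0.335, 0.942, 0.003]
contact_force: [0.4, 0.1, 1.3]
gripper_width: 0.643
grasp_force: 0.0
```

Call:
jog_arm --pt "0 0 -0.14 0 0 10 55" --pt "0 0 -0.28 0 0 20 55" --pt "0 0 -0.415 0 0 35 55" --pt "0 0 -0.415 0 0 45 55" --pt "0 0 -0.415 0 0 45 55"

```text
t: 16.68
eef_pos: [0.4423, 0.1119, 0.0435]
tool_rot: [-0.001, -0.519, 0.855, 0.003]
contact_force: [0.8, -0.6, 1.1]
gripper_width: 0.646
grasp_force: 0.0
```

Run:
```python
from h import *
np.set_printoptions(precision=4,suppress=True)
o,p=wrist();print(o["t"],o["eef_pos"],rot(o).as_matrix()[:,0],o["q"])
hsv=cv2.cvtColor(p["pixels"],cv2.COLOR_RGB2HSV)
c=wproj(p,o,[.4407,.1156,.024]).round().astype(int);print(c,hsv[c[1],c[0]])
m=(hsv[:,:,1]>70).astype(np.uint8);k,l=cv2.connectedComponents(m)
ys,xs=np.nonzero(l==l[c[1],c[0]])
W=np.array([wonz(p,o,(x,y),.02)[:2] for x,y in zip(xs,ys)],np.float32)*1000
r=cv2.minAreaRect(W);print(len(xs),r)
t=np.radians(63.5);print(row(o,[r[0][0]/1000,r[0][1]/1000,.005],[-np.cos(t),-np.sin(t),0],[0,0,-1]))
```

```text
16.675 [0.4423 0.1119 0.0435] [-0.4612 -0.8873 -0.0018] [-0.3732  0.4194 -0.0088  2.2073 -0.0043  0.5174  2.2848]
[322 251] [ 18 109 103]
8615 ((441.9121398925781, 115.56291198730469), (149.58303833007812, 23.14948272705078), 63.360260009765625)
[ 0.006  0.002 -0.017 -3.     1.8   38.5  ]
```

Call:
jog_arm --pt "0.005 0 -0.017 -3 2 15 55" --pt "0.005 0 -0.017 -3 2 38 55" --pt "0.005 0 -0.017 -3 2 38 55" --pt "0.005 0 -0.017 -3 2 38 10" --pt "0.005 0 -0.017 -3 2 38 10" --pt "0.005 0 -0.017 -3 2 38 10" --pt "0.005 0 -0.017 -3 2 38 10" --pt "0.005 0 -0.017 -3 2 38 10" --pt "0.005 0 -0.017 -3 2 -15 10" --pt "0.005 0 -0.017 -3 2 -75 10" --grip_force 40

```text
t: 17.98
eef_pos: [0.442, 0.1159, 0.1205]
tool_rot: [0.001, -0.528, 0.849, 0.001]
contact_force: [1.9, -0.5, -1.1]
gripper_width: 0.269
grasp_force: 39.7
```

Run:
```python
from h import *
np.set_printoptions(precision=4,suppress=True)
o=bot.get_obs();print(o["t"],o["eef_pos"],o["gripper_width"],o["grasp_force"],o["q"])
P=slot(3,.092,.06)+nn*.07;print(P,row(o,P,xr,[0,0,-1]))
```

```text
17.975 [0.442  0.1159 0.1205] 0.2691262508638574 39.72583188244837 [-0.3844  0.2759 -0.0081  2.1639 -0.0002  0.7008  2.2907]
[ 0.5077 -0.257   0.2175] [   0.003   -0.       2.268  305.1   -224.     -98.   ]
```

Call:
jog_arm --pt "0 0 0.17 10 -7 -50 10" --pt "0 0 0.35 40 -29 -98 10" --pt "0 0 0.52 70 -51 -110 10" --pt "0 0 0.7 100 -73 -110 10" --pt "0 0 0.87 130 -95 -110 10" --pt "0 0 1.05 160 -117 -110 10" --pt "0 0 1.22 185 -136 -110 10" --pt "0 0 1.4 210 -154 -110 10" --pt "0 0 1.57 230 -169 -110 10" --pt "0 0 1.75 250 -184 -110 10"

```text
t: 19.23
eef_pos: [0.4967, -0.1905, 0.2289]
tool_rot: [0.001, 0.316, 0.949, 0.002]
contact_force: [0.2, 0.7, 0.1]
gripper_width: 0.263
grasp_force: 39.7
```

Run:
```python
from h import *
np.set_printoptions(precision=4,suppress=True)
o=bot.get_obs();print(o["t"],o["eef_pos"],o["grasp_force"],o["q"])
P=slot(3,.092,.06)+nn*.07;print(P,row(o,P,xr,[0,0,-1]),row(o,slot(3,.092,.06),ax,-nn))
```

```text
19.225 [ 0.4967 -0.1905  0.2289] 39.728975551309546 [-0.1237  0.2546  0.4488  1.9244 -0.1362  0.9899  1.3142]
[ 0.5077 -0.257   0.2175] [  0.004  -0.001   0.512 -48.8   -46.6    11.1  ] [ -0.152   0.596   0.497 -13.8   -27.2    68.6  ]
```

Call:
jog_arm --pt "0 0 0.17 -16 -16 0 10" --pt "0 0 0.34 -32 -32 5 10" --pt "0 0 0.512 -49 -47 11 10" --pt "0 0 0.512 -49 -47 11 10" --pt "0 0 0.512 -49 -47 11 10"

```text
t: 19.85
eef_pos: [0.5081, -0.2558, 0.2174]
tool_rot: [-0.0, 0.543, 0.84, 0.002]
contact_force: [0.3, -0.3, -2.2]
gripper_width: 0.266
grasp_force: 39.7
```

Run:
```python
from h import *
np.set_printoptions(precision=4,suppress=True)
o=bot.get_obs();print(o["t"],o["eef_pos"],o["grasp_force"],o["q"])
print(row(o,slot(3,.092,.06),ax,-nn),row(o,slot(3,.092,.02),ax,-nn))
```

```text
19.85 [ 0.5081 -0.2558  0.2174] 39.73440216698903 [-0.0816  0.3495  0.5587  1.8581 -0.2235  0.9954  0.9965]
[ 0.     0.608  0.01  39.    -0.7   57.4  ] [ 0.     0.608  0.01  61.8   -0.6   90.2  ]
```

Call:
jog_arm --pt "0 0.15 0 10 0 10 10" --pt "0 0.3 0 20 -0.7 20 10" --pt "0 0.46 0.01 30 -0.7 35 10" --pt "0 0.608 0.01 39 -0.7 50 10" --pt "0 0.608 0.01 45 -0.7 65 10" --pt "0 0.608 0.01 55 -0.7 80 10" --pt "0 0.608 0.01 62 -0.7 90 10" --pt "0 0.608 0.01 62 -0.7 90 10" --pt "0 0.608 0.01 62 -0.7 90 10"

```text
t: 20.98
eef_pos: [0.483, -0.2, 0.1283]
tool_rot: [-0.25, 0.522, 0.799, 0.165]
contact_force: [-0.2, -0.4, 0.0]
gripper_width: 0.269
grasp_force: 39.8
```

```bash
python3 st.py 3
```

```text
t 20.975 X,Y,Z mm [91.7 -0.3 21.3] F along ax,y,n [-0.27  0.35  0.19] grip 39.75120065894643 0.26940648359608554 rotrow [ 0.002  0.002 -0.001] [ 0.2135  0.6775  0.407   1.7096 -0.5636  1.4034  1.2897]
```

Call:
jog_arm --pt "0 0 0 0 -0.3 10 10" --pt "0 0 0 0 -0.3 15 10" --pt "0 0 0 0 -0.3 18 10" --pt "0 0 0 0 -0.3 20 10" --pt "0 0 0 0 -0.3 20 10"

```text
t: 21.6
eef_pos: [0.4782, -0.1905, 0.1124]
tool_rot: [-0.25, 0.522, 0.798, 0.165]
contact_force: [-0.0, -1.9, 8.6]
gripper_width: 0.266
grasp_force: 40.8
```

```bash
python3 st.py 3
```

```text
t 21.6 X,Y,Z mm [91.4  0.2  2.2] F along ax,y,n [3.5  0.78 8.04] grip 40.768513809889555 0.26618251902897755 rotrow [ 0.003  0.002 -0.001] [ 0.2074  0.686   0.3989  1.7397 -0.575   1.3669  1.2995]
```

Call:
jog_arm --pt "0 0 0 -4 0 -0.8 10" --pt "0 0 0 -9 0 -0.8 10" --pt "0 0 0 -13 0 -0.8 10" --pt "0 0 0 -15 0 -0.8 10" --pt "0 0 0 -16 0 -0.8 10" --pt "0 0 0 -17 0 -0.8 10" --pt "0 0 0 -18 0 -0.8 10" --pt "0 0 0 -18 0 -0.8 10"

```text
t: 22.6
eef_pos: [0.4841, -0.2031, 0.1028]
tool_rot: [-0.252, 0.522, 0.798, 0.166]
contact_force: [0.0, 0.7, 7.3]
gripper_width: 0.263
grasp_force: 40.5
```

```bash
python3 st.py 3
```

```text
t 22.6 X,Y,Z mm [74.4 -0.1  2.2] F along ax,y,n [ 4.69 -0.27  5.66] grip 40.541816018521786 0.26254624749566674 rotrow [ 0.003 -0.001 -0.001] [ 0.2258  0.7168  0.3971  1.7103 -0.577   1.3732  1.3128]
```

Call:
jog_arm --pt "0 0 0 -1 0 -0.4 10" --pt "0 0 0 -2 0 -0.4 10" --pt "0 0 0 -3 0 -0.4 10" --pt "0 0 0 -4 0 -0.4 10" --pt "0 0 0 -4 0 -0.4 10"

```text
t: 23.22
eef_pos: [0.4855, -0.2064, 0.1003]
tool_rot: [-0.251, 0.522, 0.798, 0.165]
contact_force: [-0.6, 0.2, 7.3]
gripper_width: 0.268
grasp_force: 40.4
```

```bash
python3 st.py 3
```

```text
t 23.225 X,Y,Z mm [70.1 -0.1  2.2] F along ax,y,n [4.54 0.44 5.73] grip 40.41824653604801 0.2675510449132598 rotrow [ 0.003 -0.    -0.001] [ 0.23    0.7241  0.3969  1.7032 -0.5772  1.3738  1.3154]
```

Call:
jog_arm --pt "0 0 0 -1 0 -0.4 10" --pt "0 0 0 -2 0 -0.4 10" --pt "0 0 0 -3 0 -0.4 10" --pt "0 0 0 -3 0 -0.4 10"

```text
t: 23.72
eef_pos: [0.4859, -0.2071, 0.0997]
tool_rot: [-0.253, 0.521, 0.798, 0.166]
contact_force: [-2.3, 5.2, 12.1]
gripper_width: 0.27
grasp_force: 40.6
```

```bash
python3 st.py 3
```

```text
t 23.725 X,Y,Z mm [69.  -0.1  2.2] F along ax,y,n [11.61  0.    6.61] grip 40.60328392311931 0.26976680648386003 rotrow [ 0.002 -0.005 -0.   ] [ 0.2328  0.7283  0.396   1.6987 -0.5776  1.3787  1.3172]
```

Wedged at X≈69 mm with 12 N, so the chamfered end is home. Release and check.

Call:
jog_arm --pt "0 0 0 2 0 0 10" --pt "0 0 0 2 0 0 44" --pt "0 0 0 2 0 0 44" --pt "0 0 0 2 0 0 44" --pt "0 0 0 2 0 -5 44" --pt "0 0 0 2 0 -30 44" --pt "0 0 0 2 0 -80 44" --pt "0 0 0 2 0 -120 50" --pt "0 0 0 2 0 -120 50" --pt "0 0 0 2 0 -120 50"

```text
t: 24.98
eef_pos: [0.5127, -0.2704, 0.197]
tool_rot: [-0.252, 0.522, 0.798, 0.165]
contact_force: [0.4, 0.6, -0.6]
gripper_width: 0.589
grasp_force: 0.0
```

Run:
```python
from h import *
o,p=wrist("w6");print(o["t"],o["eef_pos"],o["contact_force"])
```

```text
24.975 [ 0.512677   -0.27037588  0.19700163] [ 0.41833103  0.63334259 -0.63982185]
```

View pics/w6.png

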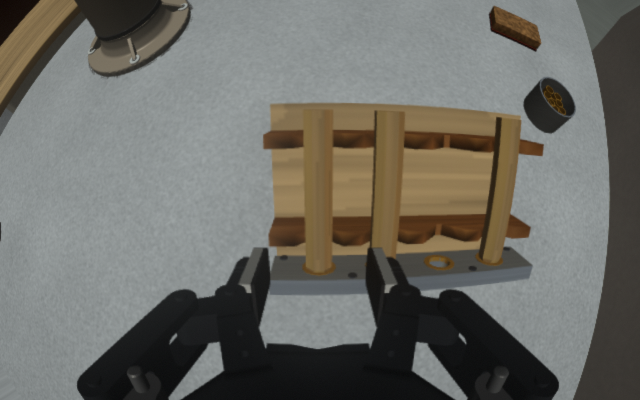

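The picture shows three racked handles with aligned upper ends at (318,109), (388,111) and (507,118), and lower ends in their bushes at (318,268) and (490,258). The free bush is at (438,262), and the block and tin are untouched.

```bash
python3 -c "
from station import bot
print(bot.hand_in())"
```

```text
the job is handed in; nothing more can be done
None
```

Both handles are racked, one in bush2 and one in bush3, chamfered ends wedged home about 6–7 mm deep; the racked handle and other things were left untouched, and the job was handed in at about 25 s.

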